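# Return the screwdriver to its bench cradle and lock it in

### The job

Put the red-handled screwdriver away in its grey bench cradle: swing the cradle's yellow keeper arm open until it is well clear of the bay, lower the screwdriver fully home so that its handle lies in the wide slot and its shaft in the narrow one, then swing the keeper arm back over the shaft until it is fully closed. Leave the dropper bottle, the loupe and the red sample where they stand.

Things in the scene. Friction and masses are not known exactly. Their poses are not given: they have to be found in the camera images.
- rack: Bench cradle, fixed to the table: grey base plate 214 mm long (its y), 56 wide (x), 10 thick, with black uprights 8 mm thick. Origin: underside, middle of the bay. The screwdriver lies along y over x = 0, handle towards +y, tip towards -y, between end stops (36 mm wide, 52 high) whose inner faces, at y = +95 and -95 mm, leave it 8 mm to spare at each end. +y points roughly away from the robot.
- rack_wide_slot (a point): Middle of the floor of the wide slot, for the handle, in the black upright at y = +70 mm: 28 mm wide, floor 35 mm above the table, top of the upright 55 mm; over the top 8 mm the slot flares by 5 mm a side. The upright is 50 mm across x. Axes as the cradle's.
- rack_narrow_slot (a point): Middle of the floor of the narrow slot, for the shaft, in the black upright at y = -50 mm: 8 mm wide, floor 44 mm above the table, top of the upright 52.5 mm; over the top 4.5 mm the slot flares by 4 mm a side. The upright is 30 mm across x. Axes as the cradle's.
- rack_handle_seat (a point): Where screwdriver_handle lies when the tool is seated: x = 0, y = +35 mm, 47.5 mm above the table. Here the bay is open on both sides for the fingers, down to the base plate. Axes as the cradle's.
- rack_tip_seat (a point): Where screwdriver_tip lies when the tool is seated: x = 0, y = -87 mm, 47 mm above the table. Axes as the cradle's.
- keeper (a joint): Angle of the yellow keeper arm (12 mm wide, from 54 to 60 mm above the table), rad. 0 = closed on its stop: it points from its pivot along the cradle's -x, across the shaft. It grows counter-clockwise seen from above to 1.75, the open stop; at 1.57 it points along the cradle's -y beside the bay, above 1.1 it is clear of it. Friction (0.5 N at the knob) holds it anywhere. Starts at 0 to 0.35.
- keeper_knob (a point): Middle of the black upright knob on the keeper's free end, 80 mm from the pivot: diameter 15 mm, from 60 to 86 mm above the table; to be pinched or pushed from above. The knob does not turn on the arm.
- keeper_pivot (a point): Point on the keeper's upright axis, 73 mm above the table, at x = +45, y = -30 mm of the cradle: over a steel post of 10 mm radius on a side tab of the base plate that reaches to x = +63 mm.
- screwdriver: Loose cross-head screwdriver, 174 mm long, about 40 to 80 g, with a red handle. Origin: underside, middle of the length. It lies along its y axis: the handle (24 mm thick) from y = -7 to +87 mm, the bare steel shaft (5.6 mm thick) from y = -7 to the tip at -87 mm. Its axis lies 12 mm above the origin.
- screwdriver_handle (a point): Point on the screwdriver's axis in the handle, 35 mm to the handle side of the middle, near the centre of mass: where to grip, across the handle.
- screwdriver_tip (a point): Blade tip of the screwdriver, on its axis.
- bottle: Bystander: brown glass dropper bottle with a black cap, 37 mm across, 94 mm high, standing. Origin: centre of its underside.
- loupe: Bystander: black eye loupe, 37 mm across, 33 mm high. Origin: centre of its underside.
- red_sample: Bystander: red round mounted sample, 26 mm across, 16 mm high. Origin: centre of its underside.

How it is judged:
By the outcome, as a careful person would: the job done as asked, in the order asked, and still so for the second after the job is handed in, with the robot touching nothing.
It also fails if it takes over 69 s, if anything falls off the work surface, if the arm or the gripper's body presses on something with over 40 N, if the wrist force passes 120 N, or if a joint passes its speed limit or range.

### The arm

A 7-joint arm with a two-finger parallel gripper is mounted at the origin on a cart in front of the work surface, level with it; the furniture and walls round the work are solid. World frame = base frame: x ahead of the robot, y to its left, z up, the work surface at z = 0. Lengths are in m, angles in rad, forces in N, time in s.
With the tool pointing down it reaches from about 0.4 to 0.9 m from the base axis. Payload 5.5 kg.
Tool frame: the origin (TCP) lies between the finger pads; the fingertips stand 8 mm ahead of it and the grasp point (between the pads) lies 11 mm behind it (ctrl.tip_extent is the distance from the TCP to the fingertips, in m); z points along the fingers, y is the line along which they close (so a half turn about z gives the same grasp; the last joint's range is limited). The gripper opens to 85 mm and grips with 20 to 120 N. Pads are 22 mm wide; open, the fingers measure 114 mm over their backs; the gripper's body (76 mm by 85 mm) begins 54 mm behind the grasp point. The pads swing forward as they close: fully open they stand 13 mm farther back than shut.
Start: joints at [-1.009, 0.501, -0.427, 1.55, 0.221, 1.138, -0.21], TCP at [0.191, 0.621, 0.239] pointing down, gripper open.
Joint ranges: [-2.88, 2.88], [-0.31, 2.03], [-1.54, 1.56], [0.2, 2.42], [-1.41, 4.55], [0.19, 2.02], [-2.57, 2.57]. Speed limits (rad/s): [2.57, 2.57, 3.14, 3.14, 3.14, 3.14, 3.14].

### API

Orientations are given as a unit quaternion [x, y, z, w].
In Python, from station import sensors, eyes, ticket, ctrl gives the robot as it stands.
- The arm moves only by the tool arm_command, never from a script. Its argument "moves" is a list of rows, each a list of 3 entries, a list of its own where there are three numbers: the opening, from 0 (shut) to 1 (fully open), then the shift along the tool's x, y, z as a fraction of full scale, then the turn about the tool's z as a fraction of full scale. In form: [[fingers, [tx, ty, tz], turn], ...]. A call has exactly 5 rows; each row shifts and turns the commanded pose from where the row before left it, along the tool's axes as they then stand; what a row does not reach is not made up. Full scale, the value 1, is 400 mm for a shift and 90 degrees for a turn. A row lasts 1/12 s, in which the tool goes at most 41.7 mm and 7.16 degrees, less where a joint would pass 70% of its speed; a pose out of reach is approached as far as the arm can. A call with a number of a shift or a turn outside -1 to 1 is refused whole. A call with a gripper value outside its range is refused whole. The fingers move at their own pace and stop on an object; "squeeze" is the grip in N (left out, the last holds). Time passes only in rows, so rows that do not move let the fingers close, or fill a call up. It gives the time, the measured TCP pose, the force, the opening and the grip force at its end, in the units of the state.
- sensors.get_state(): the state, without advancing time (a new reading comes with each control period).
- eyes.grab_frame(name): name is "side" or "top" or "wrist"; returns (picture, depth): 420x560x3 uint8, blue, green, red; 420x560 float32, m along the optical axis (not along the pixel's ray), 0 where there is no reading.
- eyes.camera_params(name): a dict with "mtx" (3x3 intrinsics, pixels), "world_to_cam" (4x4, takes a point from world to camera coordinates); the wrist camera has in their place "tool_from_camera" (4x4, takes a point from camera to tool coordinates, whose origin is the TCP and whose axes are the flange's). Camera axes: x right, y down, z forward; pixel columns grow to the right and rows downward; lengths in m; the calibration is good to about 2 mm. The wrist camera is an equidistant fisheye: a pixel r from the principal point sees the ray r / f radians off the axis. A picture is of the moment at which its call begins: read the wrist's pose just before it. camera_params takes no time and is no camera call.
- ticket.job_done(): hands the job in; it is judged then, once.
The state is a dict: "time_s": time; "q": joint angles; "joint_velocities": joint speeds; "tau": joint torques, N m; "tcp_pos": TCP position; "tcp_rot": TCP orientation; "ft_force": force on the tool from outside, world axes, zero at the start; "torque": the same for the moment, N m; "width": finger opening in m; "grip_force": force on a finger pad.
Only numpy, scipy, OpenCV 4.12 (cv2) and the standard library are available. Lean on these libraries where they do the work, as an engineer would, in place of code of your own. Each camera call takes 0.05 s, during which the arm holds its last target. There are 200 camera calls.

## Working session

There is one attempt and no reset: what is moved stays moved. The work goes in short steps, Python scripts to look and compute and a tool call to move; the robot and the scene stay as the last step left them, time stands still between calls to the robot, and variables do not carry over. Pictures are saved under pics/ and viewed, at most 10 in all, crops included, and the job is handed in when it is done.

Besides the shell and the picture viewer there is one more tool, called after "Call:" as name(argument=value, ...), one argument or row to a line, values as JSON. arm_command: Moves the arm, as the interface text tells. Shift numbers are shares of 400 mm and turn numbers shares of 90 degrees, none past 1 either way. Its arguments: {"type":"object","properties":{"moves":{"type":"array"},"squeeze":{"type":"number"}},"required":["moves"]}

```bash
mkdir -p pics; python3 - <<'E'
from station import sensors, eyes, ticket, ctrl
import cv2,numpy as np
s=sensors.get_state();print({k:np.round(v,3).tolist() for k,v in s.items()})
for n in("top","side"):
    im,d=eyes.grab_frame(n);cv2.imwrite(f"pics/{n}0.png",im);np.savez(f"pics/{n}0.npz",im=im,d=d)
    p=eyes.camera_params(n);print(n,{k:np.round(v,4).tolist() for k,v in p.items()})
print(eyes.camera_params("wrist"))
E
```

```text
{'time_s': 0.0, 'q': [-1.009, 0.502, -0.427, 1.551, 0.221, 1.138, -0.21], 'joint_velocities': [0.0, 0.001, -0.001, 0.001, -0.001, -0.0, -0.001], 'tau': [-0.0, -56.95, -5.816, -28.095, 0.011, 0.011, -0.0], 'tcp_pos': [0.191, 0.621, 0.238], 'tcp_rot': [0.149, 0.989, -0.001, -0.0], 'ft_force': [0.243, 0.378, 0.142], 'torque': [0.013, -0.05, -0.009], 'grip_force': 0.0, 'width': 0.086}
top {'mtx': [[528.3292, 0.0, 275.2624], [0.0, 528.3292, 211.2361], [0.0, 0.0, 1.0]], 'world_to_cam': [[0.0021, -0.9999, -0.0098, -0.3342], [-0.9812, -0.0002, -0.193, 0.5784], [0.193, 0.01, -0.9812, 0.914], [0.0, 0.0, 0.0, 1.0]]}
side {'mtx': [[523.8057, 0.0, 271.6293], [0.0, 523.8057, 207.4859], [0.0, 0.0, 1.0]], 'world_to_cam': [[0.901, -0.4338, -0.0063, -0.6556], [-0.379, -0.78, -0.498, -0.0202], [0.2111, 0.4511, -0.8672, 1.0595], [0.0, 0.0, 0.0, 1.0]]}
{'mtx': array([[325.1922621 ,   0.        , 281.15939397],
       [  0.        , 325.1922621 , 211.12843573],
       [  0.        ,   0.        ,   1.        ]]), 'tool_from_camera': array([[ 9.42574487e-05, -9.44856189e-01, -3.27485531e-01,
         8.53651707e-02],
       [ 9.99998882e-01,  5.77691788e-04, -1.37892601e-03,
         1.29150797e-04],
       [ 1.49207248e-03, -3.27485035e-01,  9.44855188e-01,
        -1.34019580e-01],
       [ 0.00000000e+00,  0.00000000e+00,  0.00000000e+00,
         1.00000000e+00]])}
```

View pics/top0.png

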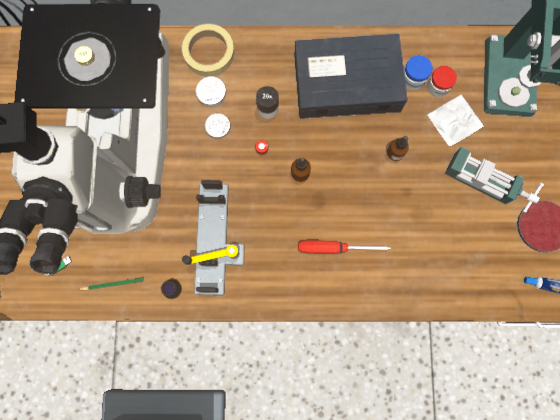

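View pics/side0.png

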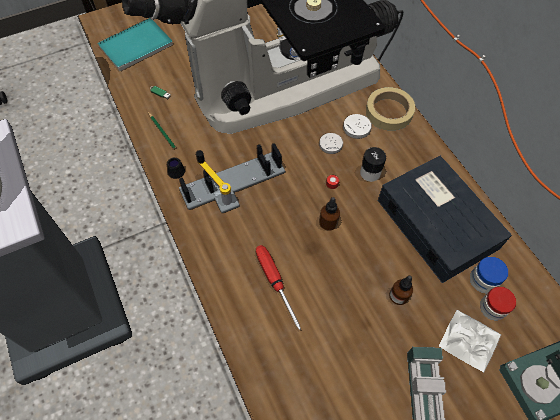

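```bash
cat > h.py <<'E'
import numpy as np,cv2
from station import sensors,eyes
from scipy.spatial.transform import Rotation as R
def ray(n,u,v):
    p=eyes.camera_params(n);T=np.linalg.inv(p["world_to_cam"]);d=np.linalg.inv(p["mtx"])@[u,v,1]
    return T[:3,3],T[:3,:3]@d
def atz(n,u,v,z):
    o,d=ray(n,u,v);return o+d*(z-o[2])/d[2]
def proj(n,P):
    p=eyes.camera_params(n);c=(p["world_to_cam"]@np.c_[np.atleast_2d(P),np.ones(len(np.atleast_2d(P)))].T)[:3]
    q=p["mtx"]@c;return (q[:2]/q[2]).T
def cloud(n,d):
    p=eyes.camera_params(n);T=np.linalg.inv(p["world_to_cam"]);v,u=np.mgrid[:420,:560]
    c=np.stack([u,v,np.ones_like(u)],-1)@np.linalg.inv(p["mtx"]).T*d[...,None]
    return c@T[:3,:3].T+T[:3,3]
E
python3 - <<'E'
from h import *
M=np.zeros((560,770,3),np.uint8)
def crop(n,u,v,w,h):
    im=np.load(f"pics/{n}0.npz")["im"];return cv2.resize(im[v:v+h,u:u+w],None,fx=4,fy=4,interpolation=cv2.INTER_CUBIC)
M[:,:320]=crop("top",165,170,80,140);M[:160,330:]=crop("top",290,225,110,40);M[170:530,330:]=crop("side",175,140,110,90)
cv2.imwrite("pics/mos.png",M)
for n in("top","side"):
    z=np.load(f"pics/{n}0.npz");im,d=z["im"],z["d"];hsv=cv2.cvtColor(im,cv2.COLOR_BGR2HSV);C=cloud(n,d)
    H,S,V=[hsv[...,i].astype(int) for i in range(3)]
    red=((H<5)|(H>174))&(S>150)&(V>90);yel=(H>22)&(H<33)&(S>150)&(V>120)
    for nm,m in(("red",red),("yel",yel)):
        k,L,st,ct=cv2.connectedComponentsWithStats(m.astype(np.uint8))
        for i in range(1,k):
            if st[i,4]<25: continue
            P=C[L==i];P=P[d[L==i]>0]
            if len(P)<5: continue
            vx=cv2.fitLine(P[:,:2].astype(np.float32),cv2.DIST_L2,0,.01,.01).ravel()
            print(n,nm,st[i],ct[i].round(1),"med",np.median(P,0).round(4),"z",np.percentile(P[:,2],[5,95]).round(3),"ang",np.degrees(np.arctan2(vx[1],vx[0])).round(1))
E
```

```text
top red [432  66  25  23 450] [443.7  77.1] med [ 0.8468 -0.6604  0.0441] z [0.041 0.047] ang -40.8
top red [256 141  12  13  80] [261.1 147. ] med [ 0.7131 -0.305   0.0141] z [0.011 0.017] ang 13.5
top red [298 241  42  12 472] [319.2 246.4] med [ 0.5184 -0.4154  0.0208] z [0.016 0.025] ang 89.1
top red [342 243   6   9  46] [344.2 247.1] med [ 0.5171 -0.4624  0.0183] z [0.015 0.022] ang -4.2
top yel [191 245  47  19 322] [214.5 254.5] med [ 0.4978 -0.2244  0.0595] z [0.056 0.063] ang -77.4
side red [327 175  12  10  70] [332.3 179.6] med [ 0.7132 -0.3109  0.0141] z [0.012 0.017] ang 58.6
side red [256 245  25  39 450] [267.4 263.9] med [ 0.5155 -0.4228  0.0212] z [0.017 0.025] ang 88.8
side red [273 282  10   9  61] [277.9 285.8] med [ 0.5148 -0.468   0.0188] z [0.013 0.022] ang 0.3
side red [488 287  28  26 559] [501.9 299.3] med [ 0.8451 -0.6671  0.0448] z [0.042 0.047] ang 26.5
side yel [201 162  30  31 195] [215.4 177.1] med [ 0.4962 -0.2305  0.0594] z [0.057 0.062] ang -77.2
```

View pics/mos.png

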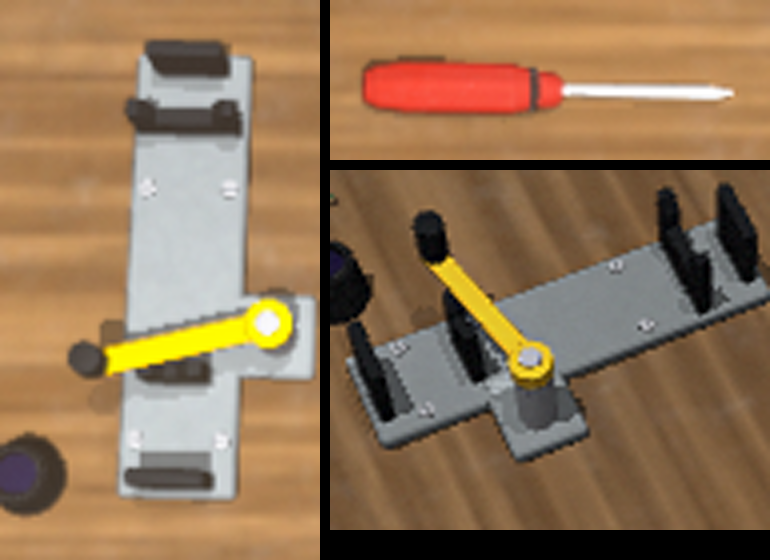

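```bash
python3 - <<'E'
from h import *
from scipy.optimize import least_squares
def Rz(a):return np.array([[np.cos(a),-np.sin(a)],[np.sin(a),np.cos(a)]])
# cradle frame: corners at x=±28,y=±107
pts=[(140,57),(252,58),(237,498),(120,497)];loc=np.array([(-28,107),(28,107),(28,-107),(-28,-107)])/1e3
W=np.array([atz("top",165+u/4,170+v/4,.010)[:2] for u,v in pts])
f=lambda p:(loc@Rz(p[2]).T+p[:2]-W).ravel()
r=least_squares(f,[.52,-.23,-1.57]);print("cradle top",r.x.round(4),np.degrees(r.x[2]).round(2),(r.fun*1e3).round(1))
p=r.x;print("pivot pred",(Rz(p[2])@[.045,-.03]+p[:2]).round(4))
for z in(.06,.066,.073):print("pivot z",z,"top",atz("top",165+267/4,170+322/4,z)[:2].round(4),"side",atz("side",175+200/4,140+189/4,z)[:2].round(4))
print("knob",atz("top",165+85/4,170+357/4,.086)[:2].round(4),"side",atz("side",175+101/4,140+50/4,.086)[:2].round(4))
print("loupe",atz("top",165+25/4,170+472/4,.033)[:2].round(4))
for nm,u,v,z in(("butt",363,88,.012),("tip",735,94,.012)):print(nm,atz("top",290+(u-330)/4,225+v/4,z).round(4))
print("side tip",atz("side",299,328,.012).round(4),"butt",atz("side",259,247,.014).round(4))
for n in("top","side"):
    C=cloud(n,np.load(f"pics/{n}0.npz")["d"]).reshape(-1,3);C=C[C[:,2]>.03]
    for ylo in np.arange(-.3,.35,.05):
        m=(C[:,1]>ylo)&(C[:,1]<ylo+.05)&(C[:,0]<1.0)&(C[:,0]>.2)
        if m.sum()>5:
            Q=C[m];print(n,"y",ylo.round(2),[(round(a,1),round(Q[(Q[:,0]>a)&(Q[:,0]<a+.1),2].max(initial=0),2)) for a in np.arange(.2,1,.1)])
E
```

```text
cradle top [ 0.5351 -0.2125 -1.5846] -90.79 [ 1.6  0.8  1.3 -0.8 -1.6 -0.7 -1.2  0.7]
pivot pred [ 0.5045 -0.2571]
pivot z 0.06 top [ 0.5057 -0.2555] side [ 0.5044 -0.26  ]
pivot z 0.066 top [ 0.505 -0.256] side [ 0.5034 -0.2637]
pivot z 0.073 top [ 0.5042 -0.2567] side [ 0.5022 -0.268 ]
knob [ 0.4872 -0.1787] side [ 0.4882 -0.1827]
loupe [ 0.4401 -0.1436]
butt [ 0.5183 -0.3767  0.012 ]
tip [ 0.5156 -0.552   0.012 ]
side tip [ 0.5147 -0.5518  0.012 ] butt [ 0.5176 -0.3816  0.014 ]
top y -0.3 [(np.float64(0.2), np.float64(0.0)), (np.float64(0.3), np.float64(0.0)), (np.float64(0.4), np.float64(0.06)), (np.float64(0.5), np.float64(0.06)), (np.float64(0.6), np.float64(0.0)), (np.float64(0.7), np.float64(0.07)), (np.float64(0.8), np.float64(0.06)), (np.float64(0.9), np.float64(0.0))]
top y -0.25 [(np.float64(0.2), np.float64(0.0)), (np.float64(0.3), np.float64(0.0)), (np.float64(0.4), np.float64(0.06)), (np.float64(0.5), np.float64(0.06)), (np.float64(0.6), np.float64(0.06)), (np.float64(0.7), np.float64(0.0)), (np.float64(0.8), np.float64(0.0)), (np.float64(0.9), np.float64(0.0))]
top y 
[... 3547 characters left out ...]
 np.float64(0.21)), (np.float64(0.8), np.float64(0.21)), (np.float64(0.9), np.float64(0.19))]
side y -0.0 [(np.float64(0.2), np.float64(0.0)), (np.float64(0.3), np.float64(0.0)), (np.float64(0.4), np.float64(0.0)), (np.float64(0.5), np.float64(0.05)), (np.float64(0.6), np.float64(0.18)), (np.float64(0.7), np.float64(0.2)), (np.float64(0.8), np.float64(0.19)), (np.float64(0.9), np.float64(0.12))]
side y 0.2 [(np.float64(0.2), np.float64(0.0)), (np.float64(0.3), np.float64(0.0)), (np.float64(0.4), np.float64(0.0)), (np.float64(0.5), np.float64(0.0)), (np.float64(0.6), np.float64(0.0)), (np.float64(0.7), np.float64(0.04)), (np.float64(0.8), np.float64(0.03)), (np.float64(0.9), np.float64(0.0))]
```

```bash
cat >> h.py <<'E'
def st():
    s=sensors.get_state();M=R.from_quat(s["tcp_rot"]).as_matrix()
    return s,np.degrees(np.arctan2(M[1,1],M[0,1])),M
def rows(way,step=.033,tstep=6.5,start=None):
    """way: list of (x,y,z,alpha). prints rows [tx,ty,tz],turn and the pose after each"""
    s,a,_=st();p=np.array(s["tcp_pos"])
    if start: p,a=np.array(start[:3]),start[3]
    k=0
    for w in way:
        q=np.array(w[:3]);da=w[3]-a;n=max(1,int(np.ceil(max(np.linalg.norm(q-p)/step,abs(da)/tstep)-1e-6)))
        for i in range(n):
            d=(q-p)/(n-i);t=np.radians(a)
            Y=np.array([np.cos(t),np.sin(t)]);X=np.array([-Y[1],Y[0]])
            r=[round(v/.4,3)+0 for v in(d[:2]@X,d[:2]@Y,-d[2])];tu=round(-(w[3]-a)/(n-i)/90,3)+0
            p=p+np.r_[.4*(r[0]*X+r[1]*Y),-.4*r[2]];a-=90*tu;k+=1
            print([float(v) for v in r],float(tu),"->",p.round(3),round(float(a),1),"" if k%5 else "----")
E
python3 - <<'E'
from h import *
for n in("top","side"):
    C=cloud(n,np.load(f"pics/{n}0.npz")["d"]).reshape(-1,3)
    for z in(.1,.2,.3):
        Q=C[(C[:,2]>z)&(C[:,1]>-.3)&(C[:,1]<.3)&(C[:,0]<.8)&(C[:,0]>.3)];print(n,z,[(round(a,2),Q[(Q[:,0]>a)&(Q[:,0]<a+.05),1].min(initial=9).round(3)) for a in np.arange(.35,.75,.05)],"minx",Q[:,0].min().round(3))
rows([(.19,.56,.5,72.9),(.16,.42,.5,60),(.34,.27,.5,30),(.43,.05,.5,-15),(.41,-.13,.5,-55),(.42,-.27,.5,-90)])
E
```

```text
top 0.1 [(np.float64(0.35), np.float64(9.0)), (np.float64(0.4), np.float64(-0.066)), (np.float64(0.45), np.float64(-0.068)), (np.float64(0.5), np.float64(-0.072)), (np.float64(0.55), np.float64(-0.13)), (np.float64(0.6), np.float64(-0.13)), (np.float64(0.65), np.float64(-0.073)), (np.float64(0.7), np.float64(-0.136))] minx 0.442
top 0.2 [(np.float64(0.35), np.float64(9.0)), (np.float64(0.4), np.float64(-0.066)), (np.float64(0.45), np.float64(-0.068)), (np.float64(0.5), np.float64(-0.072)), (np.float64(0.55), np.float64(-0.067)), (np.float64(0.6), np.float64(-0.067)), (np.float64(0.65), np.float64(-0.07)), (np.float64(0.7), np.float64(9.0))] minx 0.442
top 0.3 [(np.float64(0.35), np.float64(9.0)), (np.float64(0.4), np.float64(-0.066)), (np.float64(0.45), np.float64(-0.068)), (np.float64(0.5), np.float64(-0.072)), (np.float64(0.55), np.float64(-0.066)), (np.float64(0.6), np.float64(-0.064)), (np.float64(0.65), np.float64(-0.057)), (np.float64(0.7), np.float64(9.0))] minx 0.442
side 0.1 [(np.float64(0.35), np.float64(9.0)), (np.float64(0.4), np.float64(-0.07)), (np.float64(0.45), np.flo
[... 2666 characters left out ...]
0] 0.063 -> [ 0.424 -0.002  0.5  ] -26.4 
[-0.061, 0.022, 0.0] 0.064 -> [ 0.421 -0.027  0.5  ] -32.1 
[-0.058, 0.028, 0.0] 0.063 -> [ 0.418 -0.053  0.5  ] -37.8 
[-0.055, 0.034, 0.0] 0.064 -> [ 0.416 -0.079  0.5  ] -43.6 ----
[-0.051, 0.039, 0.0] 0.063 -> [ 0.413 -0.104  0.5  ] -49.2 
[-0.048, 0.044, 0.0] 0.064 -> [ 0.41 -0.13  0.5 ] -55.0 
[-0.03, 0.05, 0.0] 0.065 -> [ 0.411 -0.153  0.5  ] -60.9 
[-0.025, 0.053, 0.0] 0.065 -> [ 0.413 -0.177  0.5  ] -66.7 
[-0.019, 0.055, 0.0] 0.065 -> [ 0.415 -0.2    0.5  ] -72.6 ----
[-0.013, 0.057, 0.0] 0.065 -> [ 0.417 -0.223  0.5  ] -78.4 
[-0.008, 0.058, 0.0] 0.064 -> [ 0.418 -0.247  0.5  ] -84.2 
[-0.001, 0.059, 0.0] 0.065 -> [ 0.42 -0.27  0.5 ] -90.0
```

Call:
arm_command(
  moves=[
    [1,[-0.005,-0.016,-0.073],0],
    [1,[-0.005,-0.016,-0.073],0],
    [1,[-0.005,-0.016,-0.073],0],
    [1,[-0.005,-0.016,-0.073],0],
    [1,[-0.005,-0.016,-0.073],0],
  ],
)

```text
time_s: 0.52
tcp_pos: [0.1913, 0.587, 0.3861]
tcp_rot: [0.149, 0.989, -0.001, -0.0]
ft_force: [0.1, 0.5, 0.6]
width: 0.085
grip_force: 0.0
```

Call:
arm_command(
  moves=[
    [1,[-0.005,-0.016,-0.073],0],
    [1,[-0.005,-0.016,-0.073],0],
    [1,[-0.005,-0.016,-0.073],0],
    [1,[-0.005,-0.016,-0.073],0],
    [1,[-0.006,-0.071,0],0.03],
  ],
)

```text
time_s: 0.93
tcp_pos: [0.1864, 0.5362, 0.5068]
tcp_rot: [0.172, 0.985, 0.004, -0.0]
ft_force: [0.0, -0.4, 1.0]
width: 0.0855
grip_force: 0.0
```

Call:
arm_command(
  moves=[
    [1,[-0.01,-0.071,0],0.03],
    [1,[-0.013,-0.07,0],0.03],
    [1,[-0.015,-0.07,0],0.03],
    [1,[-0.019,-0.07,0],0.03],
    [1,[-0.072,-0.013,0],0.04],
  ],
)

```text
time_s: 1.35
tcp_pos: [0.1776, 0.4005, 0.5028]
tcp_rot: [0.292, 0.957, 0.0, -0.0]
ft_force: [-0.3, 1.3, 0.5]
width: 0.0853
grip_force: 0.0
```

Call:
arm_command(
  moves=[
    [1,[-0.073,-0.008,0],0.042],
    [1,[-0.073,-0.003,0],0.042],
    [1,[-0.073,0.002,0],0.042],
    [1,[-0.073,0.007,0],0.042],
    [1,[-0.072,0.012,0],0.042],
  ],
)

```text
time_s: 1.77
tcp_pos: [0.2954, 0.306, 0.5019]
tcp_rot: [0.449, 0.894, -0.0, 0.0]
ft_force: [1.5, -1.1, -0.2]
width: 0.0853
grip_force: 0.0
```

Call:
arm_command(
  moves=[
    [1,[-0.072,0.016,0],0.042],
    [1,[-0.07,0.021,0],0.042],
    [1,[-0.074,-0.01,0],0.063],
    [1,[-0.074,-0.003,0],0.063],
    [1,[-0.074,0.004,0],0.063],
  ],
)

```text
time_s: 2.18
tcp_pos: [0.3722, 0.1848, 0.5016]
tcp_rot: [0.629, 0.777, -0.0, -0.0]
ft_force: [0.0, 1.3, 0.7]
width: 0.0855
grip_force: 0.0
```

Call:
arm_command(
  moves=[
    [1,[-0.073,0.012,0],0.063],
    [1,[-0.072,0.019,0],0.063],
    [1,[-0.07,0.026,0],0.063],
    [1,[-0.067,0.032,0],0.063],
    [1,[-0.063,0.039,0],0.063],
  ],
)

```text
time_s: 2.6
tcp_pos: [0.4259, 0.0463, 0.5018]
tcp_rot: [0.8, 0.6, -0.0, -0.0]
ft_force: [0.3, -0.2, 0.3]
width: 0.0854
grip_force: 0.0
```

Call:
arm_command(
  moves=[
    [1,[-0.064,0.01,0],0.063],
    [1,[-0.063,0.016,0],0.063],
    [1,[-0.061,0.022,0],0.063],
    [1,[-0.058,0.028,0],0.063],
    [1,[-0.055,0.034,0],0.063],
  ],
)

```text
time_s: 3.02
tcp_pos: [0.4089, -0.0818, 0.5018]
tcp_rot: [0.923, 0.385, -0.0, -0.0]
ft_force: [0.9, 0.5, -0.4]
width: 0.0856
grip_force: 0.0
```

Call:
arm_command(
  moves=[
    [1,[-0.051,0.039,0],0.063],
    [1,[-0.048,0.044,0],0.063],
    [1,[-0.03,0.05,0],0.064],
    [1,[-0.025,0.053,0],0.064],
    [1,[-0.019,0.055,0],0.064],
  ],
)

```text
time_s: 3.43
tcp_pos: [0.4067, -0.203, 0.5019]
tcp_rot: [0.989, 0.145, -0.0, -0.0]
ft_force: [0.9, -0.6, 1.4]
width: 0.0855
grip_force: 0.0
```

Call:
arm_command(
  moves=[
    [0.5,[-0.013,0.057,0],0.063],
    [0.5,[-0.008,0.058,0],0.063],
    [0.5,[-0.001,0.059,0],0.06],
    [0.5,[0,0,0.09],0],
    [0.5,[0,0,0.09],0],
  ],
)

```text
time_s: 3.85
tcp_pos: [0.4125, -0.2745, 0.4304]
tcp_rot: [1.0, 0.0, 0.002, 0.001]
ft_force: [0.5, -0.4, -1.0]
width: 0.0425
grip_force: 0.0
```

Call:
arm_command(
  moves=[
    [0.5,[0,0,0.09],0],
    [0.5,[0,0,0.09],0],
    [0.5,[0,0,0.09],0],
    [0.5,[0,0,0.09],0],
    [0.5,[0,0,0],0],
  ],
)

```text
time_s: 4.27
tcp_pos: [0.4079, -0.2692, 0.2794]
tcp_rot: [1.0, 0.002, -0.006, -0.003]
ft_force: [-1.5, 1.2, -0.9]
width: 0.0426
grip_force: 0.0
```

```bash
python3 - <<'E'
from h import *
s,a,M=st();print(np.round(s["tcp_pos"],4),a,np.round(s["q"],2))
im,d=eyes.grab_frame("wrist");cv2.imwrite("pics/w1.png",im)
np.savez("pics/w1.npz",im=im,d=d,p=s["tcp_pos"],M=M)
E
```

```text
[ 0.4079 -0.2692  0.2794] -89.73964138621345 [ 0.08  0.15  0.5   1.91 -0.08  1.11 -0.96]
```

View pics/w1.png

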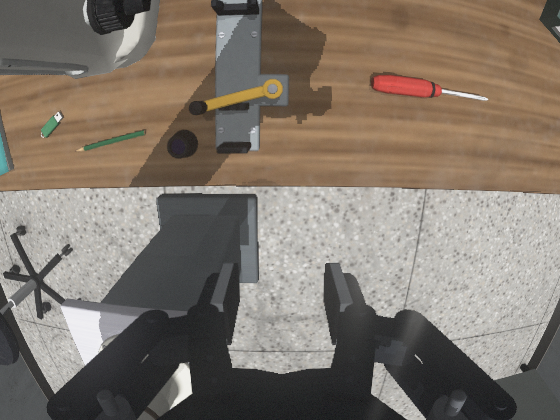

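```bash
cat >> h.py <<'E'
def watz(u,v,z,p,M):
    c=eyes.camera_params("wrist");K=c["mtx"];T=c["tool_from_camera"]
    x=np.array([u-K[0,2],v-K[1,2]]);r=np.linalg.norm(x);th=r/K[0,0]
    d=M@T[:3,:3]@np.r_[np.sin(th)*x/r,np.cos(th)];o=p+M@T[:3,3]
    return o+d*(z-o[2])/d[2]
E
python3 - <<'E'
from h import *
z=np.load("pics/w1.npz");p,M=z["p"],z["M"]
for n,u,v,h in(("pivot",272,89,.066),("knob",198,107,.086),("butt",372,84,.012),("tip",487,99,.012),("loupe",182,143,.033),("plateBL",216,151,.01),("plateBR",259,151,.01),("endstop bot",234,147,.052)):print(n,watz(u,v,h,p,M).round(4))
E
```

```text
pivot [ 0.5035 -0.2582  0.066 ]
knob [ 0.4867 -0.184   0.086 ]
butt [ 0.5157 -0.3792  0.012 ]
tip [ 0.5152 -0.5518  0.012 ]
loupe [ 0.443  -0.1483  0.033 ]
plateBL [ 0.4283 -0.1855  0.01  ]
plateBR [ 0.4277 -0.2402  0.01  ]
endstop bot [ 0.4394 -0.2151  0.052 ]
```

Call:
arm_command(
  moves=[
    [0.5,[0.04,-0.0435,0.06],0],
    [0.5,[0.04,-0.0435,0.06],0],
    [0.5,[0.04,-0.0435,0.06],0],
    [0.5,[0.04,-0.0435,0.06],0],
    [0.5,[0.038,-0.0435,0.06],0],
  ],
)

```text
time_s: 4.73
tcp_pos: [0.4943, -0.1844, 0.1681]
tcp_rot: [1.0, 0.002, 0.002, 0.0]
ft_force: [0.3, -0.8, 0.0]
width: 0.0425
grip_force: 0.0
```

```bash
python3 - <<'E'
from h import *
im,d=eyes.grab_frame("wrist");s,a,M=st()
cv2.imwrite("pics/w2.png",im[60:360])
print(np.round(s["tcp_pos"],4),a,M.round(4).tolist(),np.round(s["ft_force"],1))
np.savez("pics/w2.npz",im=im,d=d,p=s["tcp_pos"],M=M)
E
```

```text
[ 0.4949 -0.1783  0.1633] -89.3655642482101 [[0.9999, 0.0111, -0.0004], [0.0111, -0.9999, 0.0029], [-0.0004, -0.0029, -1.0]] [ 2.6  4.2 -2.6]
```

View pics/w2.png

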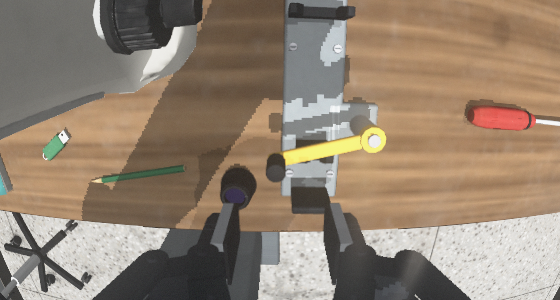

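```bash
python3 - <<'E'
from h import *
z=np.load("pics/w2.npz");p,M=z["p"],z["M"]
for n,u,v,h in(("pivot",374,200,.066),("knobtop",275,231,.086),("knob low",275,220,.06),("butt",466,174,.012)):print(n,watz(u,v,h,p,M).round(4))
s,a,_=st();print(np.round(s["tcp_pos"],4))
E
```

```text
pivot [ 0.5082 -0.2489  0.066 ]
knobtop [ 0.4905 -0.1738  0.086 ]
knob low [ 0.4889 -0.1733  0.06  ]
butt [ 0.5211 -0.3631  0.012 ]
[ 0.4949 -0.1783  0.1633]
```

Call:
arm_command(
  moves=[
    [0.5,[-0.01,0.004,0.06],0],
    [0.5,[-0.008,0.003,0.06],0],
    [0.5,[0,0,0.05],0],
    [0.5,[0,0,0.05],0],
    [0.5,[0,0,0],0],
  ],
)

```text
time_s: 5.2
tcp_pos: [0.4837, -0.187, 0.0771]
tcp_rot: [1.0, 0.003, -0.001, -0.001]
ft_force: [-1.1, 0.5, -0.5]
width: 0.0427
grip_force: 0.0
```

Call:
arm_command(
  moves=[
    [0.1,[0,0,0],0],
    [0.1,[0,0,0],0],
    [0.1,[0,0,0],0],
    [0.1,[0,0,0],0],
    [0.1,[0,0,0],0],
  ],
  squeeze=20,
)

```text
time_s: 5.62
tcp_pos: [0.4844, -0.1807, 0.08]
tcp_rot: [1.0, 0.005, -0.001, -0.004]
ft_force: [-4.6, 15.4, 6.7]
width: 0.0138
grip_force: 21.7
```

Call:
arm_command(
  moves=[
    [0.1,[-0.026,0.0,0],0],
    [0.1,[-0.025,0.008,0],0],
    [0.1,[-0.023,0.013,0],0],
    [0.1,[-0.021,0.018,0],0],
    [0.1,[-0.018,0.02,0],0],
  ],
)

```text
time_s: 6.03
tcp_pos: [0.4374, -0.2072, 0.0798]
tcp_rot: [1.0, 0.004, -0.002, -0.003]
ft_force: [-7.1, 10.7, 10.7]
width: 0.0135
grip_force: 21.8
```

Call:
arm_command(
  moves=[
    [0.1,[-0.015,0.023,0],0],
    [0.1,[-0.012,0.025,0],0],
    [0.1,[-0.008,0.026,0],0],
    [0.1,[-0.005,0.027,0],0],
    [0.1,[-0.001,0.027,0],0],
  ],
)

```text
time_s: 6.45
tcp_pos: [0.4225, -0.2625, 0.0798]
tcp_rot: [1.0, 0.003, 0.0, -0.001]
ft_force: [-0.5, 3.1, -3.0]
width: 0.0136
grip_force: 21.2
```

Call:
arm_command(
  moves=[
    [0.1,[0,0.02,0],0],
    [0.1,[0,0,0],0],
    [0.45,[0,0,0],0],
    [0.45,[0,0,0],0],
    [0.45,[0,0,0],0],
  ],
)

```text
time_s: 6.87
tcp_pos: [0.4239, -0.2716, 0.0789]
tcp_rot: [1.0, 0.002, 0.001, 0.001]
ft_force: [-0.0, -0.2, 0.0]
width: 0.0385
grip_force: 0.0
```

```bash
python3 - <<'E'
from h import *
im,d=eyes.grab_frame("top");cv2.imwrite("pics/t2.png",cv2.resize(im[160:310,140:260],None,fx=4,fy=4,interpolation=cv2.INTER_CUBIC))
s,a,M=st();print(np.round(s["tcp_pos"],4),a,np.round(s["ft_force"],1),s["width"])
E
```

```text
[ 0.4235 -0.2714  0.0787] -89.7523285476008 [-0.7 -0.5  0. ] 0.03865889900475599
```

View pics/t2.png

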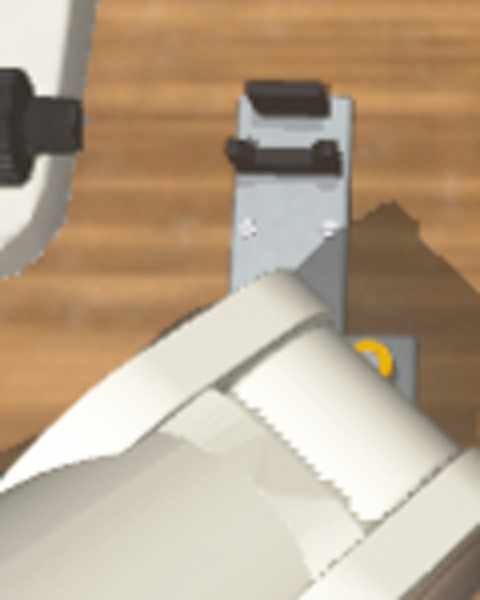

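```bash
python3 - <<'E'
from h import *
rows([(.4235,-.2714,.17,-89.75),(.5165,-.4305,.13,-.6),(.5165,-.4305,.06,-.6)],step=.035,tstep=6.4)
E
```

```text
[0.0, 0.0, -0.076] 0.0 -> [ 0.424 -0.271  0.109] -89.8 
[0.0, 0.0, -0.076] 0.0 -> [ 0.424 -0.271  0.139] -89.8 
[0.0, 0.0, -0.076] 0.0 -> [ 0.424 -0.271  0.17 ] -89.8 
[0.016, 0.028, 0.007] -0.071 -> [ 0.43  -0.283  0.167] -83.4 
[0.013, 0.03, 0.007] -0.071 -> [ 0.437 -0.294  0.164] -77.0 ----
[0.01, 0.031, 0.007] -0.071 -> [ 0.443 -0.305  0.161] -70.6 
[0.006, 0.032, 0.007] -0.071 -> [ 0.45  -0.316  0.159] -64.2 
[0.003, 0.033, 0.007] -0.071 -> [ 0.457 -0.328  0.156] -57.8 
[-0.001, 0.033, 0.007] -0.071 -> [ 0.463 -0.339  0.153] -51.4 
[-0.005, 0.033, 0.007] -0.071 -> [ 0.47  -0.351  0.15 ] -45.0 ----
[-0.008, 0.032, 0.007] -0.071 -> [ 0.477 -0.362  0.147] -38.6 
[-0.012, 0.031, 0.007] -0.07 -> [ 0.483 -0.373  0.145] -32.3 
[-0.015, 0.029, 0.007] -0.071 -> [ 0.49  -0.385  0.142] -25.9 
[-0.018, 0.027, 0.007] -0.07 -> [ 0.497 -0.396  0.139] -19.6 
[-0.022, 0.025, 0.008] -0.071 -> [ 0.503 -0.408  0.136] -13.3 ----
[-0.024, 0.023, 0.007] -0.07 -> [ 0.51  -0.419  0.133] -7.0 
[-0.026, 0.02, 0.008] -0.071 -> [ 0.516 -0.43   0.13 ] -0.6 
[0.0, 0.0, 0.087] 0.0 -> [ 0.516 -0.43   0.095] -0.6 
[0.0, 0.0, 0.088] 0.0 -> [ 0.516 -0.43   0.06 ] -0.6
```

Call:
arm_command(
  moves=[
    [0.45,[0,0,-0.076],0],
    [0.45,[0,0,-0.076],0],
    [0.45,[0,0,-0.076],0],
    [0.7,[0.016,0.028,0.007],-0.071],
    [0.7,[0.013,0.03,0.007],-0.071],
  ],
)

```text
time_s: 7.33
tcp_pos: [0.4379, -0.2939, 0.1665]
tcp_rot: [0.993, 0.117, 0.003, 0.001]
ft_force: [0.2, -0.0, -1.0]
width: 0.0593
grip_force: 0.0
```

Call:
arm_command(
  moves=[
    [0.7,[0.01,0.031,0.007],-0.071],
    [0.7,[0.006,0.032,0.007],-0.071],
    [0.7,[0.003,0.033,0.007],-0.071],
    [0.7,[-0.001,0.033,0.007],-0.071],
    [0.7,[-0.005,0.033,0.007],-0.071],
  ],
)

```text
time_s: 7.75
tcp_pos: [0.4696, -0.3507, 0.1497]
tcp_rot: [0.923, 0.385, 0.0, 0.0]
ft_force: [-1.5, 0.3, 0.7]
width: 0.0595
grip_force: 0.0
```

Call:
arm_command(
  moves=[
    [0.7,[-0.008,0.032,0.007],-0.071],
    [0.7,[-0.012,0.031,0.007],-0.07],
    [0.7,[-0.015,0.029,0.007],-0.071],
    [0.7,[-0.018,0.027,0.007],-0.07],
    [0.7,[-0.022,0.025,0.007],-0.071],
  ],
)

```text
time_s: 8.17
tcp_pos: [0.5026, -0.4075, 0.1355]
tcp_rot: [0.782, 0.623, -0.0, 0.0]
ft_force: [0.2, -0.4, -0.2]
width: 0.0599
grip_force: 0.0
```

Call:
arm_command(
  moves=[
    [0.7,[-0.024,0.023,0.007],-0.07],
    [0.7,[-0.026,0.02,0.007],-0.071],
    [0.7,[0,0,0],0],
    [0.7,[0,0,0],0],
    [0.7,[0,0,0],0],
  ],
)

```text
time_s: 8.58
tcp_pos: [0.5152, -0.429, 0.1299]
tcp_rot: [0.711, 0.703, 0.0, -0.0]
ft_force: [-0.4, 0.7, 0.2]
width: 0.0596
grip_force: 0.0
```

```bash
python3 - <<'E'
from h import *
s,a,M=st();im,d=eyes.grab_frame("wrist");cv2.imwrite("pics/w3.png",im)
print(np.round(s["tcp_pos"],4),a,np.round(s["q"],2))
np.savez("pics/w3.npz",im=im,d=d,p=s["tcp_pos"],M=M)
E
```

```text
[ 0.5152 -0.429   0.1299] -0.7008422737596316 [ 0.6   0.61  0.08  1.59 -0.05  0.94  0.68]
```

View pics/w3.png

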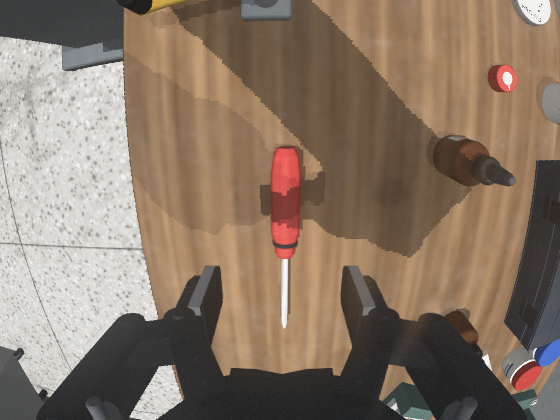

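```bash
python3 - <<'E'
from h import *
z=np.load("pics/w3.npz");p,M=z["p"],z["M"]
for n,u,v,h in(("butt",286,147,.012),("tip",284,328,.012),("ring",285,242,.014),("left",273,190,.012),("right",300,190,.012)):print(n,watz(u,v,h,p,M).round(4))
E
```

```text
butt [ 0.5187 -0.3791  0.012 ]
tip [ 0.5156 -0.5539  0.012 ]
ring [ 0.5172 -0.4587  0.014 ]
left [ 0.5079 -0.4137  0.012 ]
right [ 0.5297 -0.414   0.012 ]
```

Call:
arm_command(
  moves=[
    [0.7,[-0.005,0.006,0.07],0.003],
    [0.7,[0,0,0.07],0],
    [0.7,[0,0,0.07],0],
    [0.7,[0,0,0.06],0],
    [0.7,[0,0,0.027],0],
  ],
)

```text
time_s: 9.05
tcp_pos: [0.516, -0.429, 0.008]
tcp_rot: [0.712, 0.702, -0.0, -0.003]
ft_force: [-0.6, 0.4, -1.0]
width: 0.0595
grip_force: 0.0
```

Call:
arm_command(
  moves=[
    [0.7,[0,0,0],0],
    [0.1,[0,0,0],0],
    [0.1,[0,0,0],0],
    [0.1,[0,0,0],0],
    [0.1,[0,0,0],0],
  ],
  squeeze=50,
)

```text
time_s: 9.47
tcp_pos: [0.5193, -0.4327, 0.0137]
tcp_rot: [0.712, 0.702, 0.0, 0.002]
ft_force: [-1.5, 0.6, 5.5]
width: 0.0219
grip_force: 49.4
```

Call:
arm_command(
  moves=[
    [0.1,[0,0,0],0],
    [0.1,[0,0,0],0],
    [0.1,[0,0,0],0],
    [0.1,[0,0,0],0],
    [0.1,[0,0,0],0],
  ],
)

```text
time_s: 9.88
tcp_pos: [0.5193, -0.4327, 0.0137]
tcp_rot: [0.712, 0.702, 0.0, 0.002]
ft_force: [-0.3, 1.2, 6.6]
width: 0.0218
grip_force: 49.6
```

```bash
python3 - <<'E'
from h import *
rows([(.5193,-.4327,.16,-.8),(.568,-.2135,.16,-90.8),(.568,-.2135,.11,-90.8)],step=.03,tstep=6.1)
E
```

```text
[0.0, 0.0, -0.073] 0.0 -> [ 0.519 -0.433  0.043] -0.8 
[0.0, 0.0, -0.073] 0.0 -> [ 0.519 -0.433  0.072] -0.8 
[0.0, 0.0, -0.073] 0.0 -> [ 0.519 -0.433  0.101] -0.8 
[0.0, 0.0, -0.073] 0.0 -> [ 0.519 -0.433  0.131] -0.8 
[0.0, 0.0, -0.074] 0.0 -> [ 0.519 -0.433  0.16 ] -0.8 ----
[0.037, 0.008, 0.0] 0.067 -> [ 0.523 -0.418  0.16 ] -6.9 
[0.037, 0.004, 0.0] 0.067 -> [ 0.526 -0.403  0.16 ] -12.9 
[0.037, 0.0, 0.0] 0.067 -> [ 0.529 -0.389  0.16 ] -18.9 
[0.037, -0.004, 0.0] 0.067 -> [ 0.533 -0.374  0.16 ] -25.0 
[0.037, -0.008, 0.0] 0.067 -> [ 0.536 -0.36   0.16 ] -31.0 ----
[0.035, -0.012, 0.0] 0.066 -> [ 0.539 -0.345  0.16 ] -36.9 
[0.034, -0.016, 0.0] 0.067 -> [ 0.542 -0.331  0.16 ] -43.0 
[0.032, -0.019, 0.0] 0.066 -> [ 0.545 -0.316  0.16 ] -48.9 
[0.03, -0.022, 0.0] 0.067 -> [ 0.549 -0.301  0.16 ] -54.9 
[0.028, -0.025, 0.0] 0.066 -> [ 0.552 -0.287  0.16 ] -60.9 ----
[0.025, -0.028, 0.0] 0.067 -> [ 0.555 -0.272  0.16 ] -66.9 
[0.022, -0.031, 0.0] 0.066 -> [ 0.559 -0.257  0.16 ] -72.8 
[0.018, -0.033, 0.0] 0.067 -> [ 0.562 -0.243  0.16 ] -78.9 
[0.015, -0.034, 0.0] 0.066 -> [ 0.565 -0.228  0.16 ] -84.8 
[0.011, -0.036, 0.0] 0.067 -> [ 0.568 -0.213  0.16 ] -90.8 ----
[0.0, 0.0, 0.063] 0.0 -> [ 0.568 -0.213  0.135] -90.8 
[0.0, 0.0, 0.062] 0.0 -> [ 0.568 -0.213  0.11 ] -90.8
```

Call:
arm_command(
  moves=[
    [0.1,[0,0,-0.073],0],
    [0.1,[0,0,-0.073],0],
    [0.1,[0,0,-0.073],0],
    [0.1,[0,0,-0.073],0],
    [0.1,[0,0,-0.073],0],
  ],
)

```text
time_s: 10.3
tcp_pos: [0.5178, -0.4315, 0.1593]
tcp_rot: [0.712, 0.702, 0.0, 0.0]
ft_force: [0.2, 0.0, -0.4]
width: 0.0222
grip_force: 49.4
```

Call:
arm_command(
  moves=[
    [0.1,[0.037,0.008,0],0.067],
    [0.1,[0.037,0.004,0],0.067],
    [0.1,[0.037,0,0],0.067],
    [0.1,[0.037,-0.004,0],0.067],
    [0.1,[0.037,-0.008,0],0.067],
  ],
)

```text
time_s: 10.72
tcp_pos: [0.5347, -0.358, 0.158]
tcp_rot: [0.872, 0.49, 0.0, 0.0]
ft_force: [0.0, -0.4, -0.8]
width: 0.0216
grip_force: 49.4
```

Call:
arm_command(
  moves=[
    [0.1,[0.035,-0.012,0],0.066],
    [0.1,[0.034,-0.016,0],0.067],
    [0.1,[0.032,-0.019,0],0.066],
    [0.1,[0.03,-0.022,0],0.067],
    [0.1,[0.028,-0.025,0],0.066],
  ],
)

```text
time_s: 11.13
tcp_pos: [0.5507, -0.285, 0.1579]
tcp_rot: [0.969, 0.249, 0.0, 0.0]
ft_force: [-0.4, 0.3, -1.8]
width: 0.0221
grip_force: 49.4
```

Call:
arm_command(
  moves=[
    [0.1,[0.025,-0.028,0],0.067],
    [0.1,[0.022,-0.031,0],0.066],
    [0.1,[0.018,-0.033,0],0.067],
    [0.1,[0.015,-0.034,0],0.066],
    [0.1,[0.011,-0.036,0],0.067],
  ],
)

```text
time_s: 11.55
tcp_pos: [0.5666, -0.2114, 0.1579]
tcp_rot: [1.0, -0.01, 0.0, -0.0]
ft_force: [0.4, -0.1, -1.0]
width: 0.022
grip_force: 49.4
```

Call:
arm_command(
  moves=[
    [0.1,[0,0,0.04],0],
    [0.1,[0,0,0.04],0],
    [0.1,[0,0,0.04],0],
    [0.1,[0,0,0],0],
    [0.1,[0,0,0],0],
  ],
)

```text
time_s: 11.97
tcp_pos: [0.5658, -0.2119, 0.1091]
tcp_rot: [1.0, -0.007, -0.001, -0.0]
ft_force: [-0.9, -1.2, -0.5]
width: 0.0218
grip_force: 49.4
```

```bash
python3 - <<'E'
from h import *
s,a,M=st();im,d=eyes.grab_frame("wrist");cv2.imwrite("pics/w4.png",cv2.resize(im[60:320,180:400],None,fx=2.3,fy=2.3,interpolation=cv2.INTER_CUBIC))
print(np.round(s["tcp_pos"],4),a,np.round(s["q"],2),s["width"])
np.savez("pics/w4.npz",im=im,d=d,p=s["tcp_pos"],M=M)
E
```

```text
[ 0.5658 -0.2119  0.1091] -90.83246580087123 [ 0.02  0.57  0.39  1.79 -0.28  0.84 -1.04] 0.021804493852814435
```

View pics/w4.png

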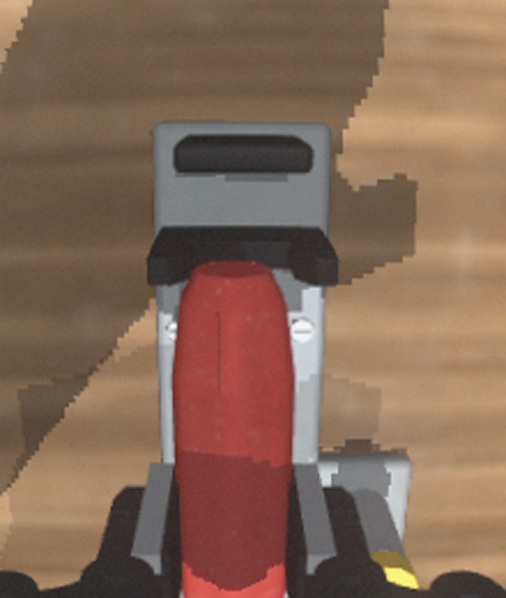

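```bash
python3 - <<'E'
from h import *
z=np.load("pics/w4.npz");p,M=z["p"],z["M"]
for n,x,y,h in(("uprL",148,255,.055),("uprR",338,255,.055),("endL",174,145,.052),("endR",313,145,.052),("plateL",153,127,.01),("plateR",331,127,.01),("butt",235,268,.117),("hmidL",174,370,.109),("hmidR",294,370,.109)):print(n,watz(180+x/2.3,60+y/2.3,h,p,M).round(4))
E
```

```text
uprL [ 0.6099 -0.1907  0.055 ]
uprR [ 0.6092 -0.2397  0.055 ]
endL [ 0.6378 -0.198   0.052 ]
endR [ 0.6374 -0.2333  0.052 ]
plateL [ 0.641  -0.1884  0.01  ]
plateR [ 0.6403 -0.2433  0.01  ]
butt [ 0.6206 -0.213   0.117 ]
hmidL [ 0.5989 -0.201   0.109 ]
hmidR [ 0.5985 -0.2241  0.109 ]
```

Call:
arm_command(
  moves=[
    [0.1,[0.003,0.007,0],0],
    [0.1,[0,0,0.03],0],
    [0.1,[0,0,0.03],0],
    [0.1,[0,0,0.025],0],
    [0.1,[0,0,0],0],
  ],
)

```text
time_s: 12.43
tcp_pos: [0.5655, -0.2141, 0.0722]
tcp_rot: [1.0, -0.007, -0.002, -0.001]
ft_force: [-0.1, 0.7, -2.3]
width: 0.0218
grip_force: 49.4
```

Call:
arm_command(
  moves=[
    [0.1,[0,0,0.01],0],
    [0.1,[0,0,0.01],0],
    [0.1,[0,0,0.01],0],
    [0.1,[0,0,0.01],0],
    [0.1,[0,0,0],0],
  ],
)

```text
time_s: 12.85
tcp_pos: [0.5671, -0.2148, 0.0585]
tcp_rot: [1.0, -0.007, -0.001, -0.0]
ft_force: [-0.9, -0.0, -0.6]
width: 0.022
grip_force: 49.4
```

```bash
python3 - <<'E'
from h import *
s,a,M=st();print(np.round(s["tcp_pos"],4),a,np.round(s["ft_force"],1),np.round(s["torque"],2))
E
```

```text
[ 0.5671 -0.2148  0.0585] -90.82345427645994 [-0.9 -0.  -0.6] [ 0.03  0.01 -0.01]
```

Call:
arm_command(
  moves=[
    [0.1,[0,0,0.006],0],
    [0.1,[0,0,0.006],0],
    [0.1,[0,0,0.006],0],
    [0.1,[0,0,0.004],0],
    [0.1,[0,0,0],0],
  ],
)

```text
time_s: 13.27
tcp_pos: [0.5673, -0.2149, 0.0501]
tcp_rot: [1.0, -0.007, -0.0, -0.0]
ft_force: [-0.1, -0.2, -1.8]
width: 0.0217
grip_force: 49.4
```

Call:
arm_command(
  moves=[
    [0.1,[0,0,0.002],0],
    [0.1,[0,0,0.002],0],
    [0.1,[0,0,0],0],
    [0.1,[0,0,0],0],
    [0.1,[0,0,0],0],
  ],
)

```text
time_s: 13.68
tcp_pos: [0.5676, -0.215, 0.0489]
tcp_rot: [1.0, -0.007, 0.0, -0.0]
ft_force: [0.6, -0.3, -0.8]
width: 0.0213
grip_force: 49.4
```

Call:
arm_command(
  moves=[
    [0.1,[0,0,0.003],0],
    [0.1,[0,0,0.003],0],
    [0.1,[0,0,0],0],
    [0.1,[0,0,0],0],
    [0.1,[0,0,0],0],
  ],
)

```text
time_s: 14.1
tcp_pos: [0.5678, -0.2151, 0.048]
tcp_rot: [1.0, -0.007, 0.0, -0.0]
ft_force: [-2.9, 2.2, 11.0]
width: 0.0216
grip_force: 50.8
```

Call:
arm_command(
  moves=[
    [0.5,[0,0,0],0],
    [0.5,[0,0,0],0],
    [0.5,[0,0,0],0],
    [0.5,[0,0,0],0],
    [0.5,[0,0,-0.03],0],
  ],
)

```text
time_s: 14.52
tcp_pos: [0.5657, -0.2143, 0.0565]
tcp_rot: [1.0, -0.007, -0.002, -0.001]
ft_force: [-0.2, -0.3, 0.7]
width: 0.043
grip_force: 0.0
```

Call:
arm_command(
  moves=[
    [0.5,[0,0,-0.06],0],
    [0.5,[0,0,-0.09],0],
    [0.5,[0,0,-0.09],0],
    [0.5,[-0.09,0,0],0],
    [0.5,[-0.09,0,0],0],
  ],
)

```text
time_s: 14.93
tcp_pos: [0.4986, -0.2148, 0.158]
tcp_rot: [1.0, -0.006, 0.004, 0.001]
ft_force: [-0.8, 0.4, -0.9]
width: 0.0428
grip_force: 0.0
```

Call:
arm_command(
  moves=[
    [0.5,[-0.09,0.035,0],0],
    [0.5,[-0.09,0.035,0],0],
    [0.5,[0,0.035,0],0],
    [0.5,[0,0.035,0],0],
    [0.5,[0,0,0],0],
  ],
)

```text
time_s: 15.35
tcp_pos: [0.4221, -0.2722, 0.1559]
tcp_rot: [1.0, -0.009, 0.001, 0.001]
ft_force: [0.7, -0.4, 0.5]
width: 0.0428
grip_force: 0.0
```

```bash
python3 - <<'E'
from h import *
s,a,M=st();im,d=eyes.grab_frame("wrist");im2,_=eyes.grab_frame("side")
A=cv2.resize(im[40:320,200:400],None,fx=2,fy=2,interpolation=cv2.INTER_CUBIC);B=cv2.resize(im2[130:230,175:285],(396,360),interpolation=cv2.INTER_CUBIC)
C=np.zeros((560,796,3),np.uint8);C[:,:400]=A;C[:360,400:]=B
cv2.imwrite("pics/w5.png",C)
print(np.round(s["tcp_pos"],4),a,np.round(s["q"],2),s["width"])
np.savez("pics/w5.npz",im=im,d=d,p=s["tcp_pos"],M=M)
E
```

```text
[ 0.4221 -0.2722  0.1559] -91.07324067155898 [ 0.12  0.34  0.47  2.02 -0.21  0.83 -0.88] 0.04282439954234227
```

View pics/w5.png

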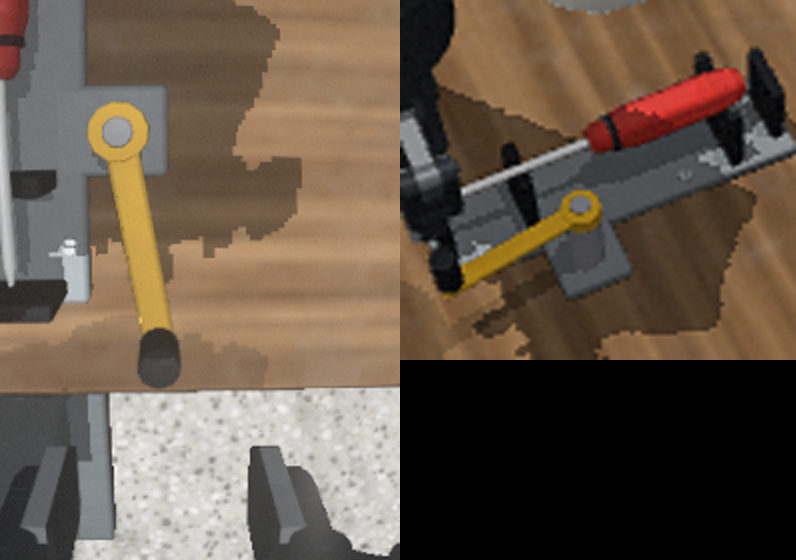

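Call:
arm_command(
  moves=[
    [0.5,[0.003,0,0.05],0],
    [0.5,[0,0,0.05],0],
    [0.5,[0,0,0.05],0],
    [0.5,[0,0,0.045],0],
    [0.5,[0,0,0],0],
  ],
)

```text
time_s: 15.87
tcp_pos: [0.4223, -0.2662, 0.0736]
tcp_rot: [1.0, -0.006, -0.003, -0.002]
ft_force: [-0.5, 0.4, -0.6]
width: 0.0427
grip_force: 0.0
```

Call:
arm_command(
  moves=[
    [0.1,[0,0,0],0],
    [0.1,[0,0,0],0],
    [0.1,[0,0,0],0],
    [0.1,[0,0,0],0],
    [0.1,[0,0,0],0],
  ],
  squeeze=20,
)

```text
time_s: 16.28
tcp_pos: [0.4248, -0.2691, 0.0774]
tcp_rot: [1.0, -0.007, 0.001, 0.0]
ft_force: [-0.1, 0.2, 1.0]
width: 0.0137
grip_force: 21.4
```

```bash
python3 - <<'E'
from h import *
s,a,M=st();print(np.round(s["tcp_pos"],4),a,np.round(s["ft_force"],1),s["width"],s["grip_force"])
c=np.array([.504,-.2575]);p=np.array(s["tcp_pos"][:2])-c;r=.08;t0=np.arctan2(-p[0],p[1]);print("theta",t0,np.linalg.norm(p))
z=s["tcp_pos"][2];f=lambda t:(*(c+r*np.array([-np.sin(t),np.cos(t)])),z,a)
rows([f(t) for t in np.linspace(t0,0,16)[1:]],step=.02)
E
```

```text
[ 0.4248 -0.2691  0.0774] -90.81375112529273 [-0.1  0.2  1. ] 0.013690740968154466 21.445320546627045
theta 1.7160559031734803 0.08005332626692005
[-0.002, -0.023, 0.0] 0.0 -> [ 0.424 -0.26   0.077] -90.8 
[0.0, -0.023, 0.0] 0.0 -> [ 0.424 -0.251  0.077] -90.8 
[0.003, -0.022, 0.0] 0.0 -> [ 0.426 -0.242  0.077] -90.8 
[0.005, -0.023, 0.0] 0.0 -> [ 0.428 -0.233  0.077] -90.8 
[0.008, -0.021, 0.0] 0.0 -> [ 0.431 -0.224  0.077] -90.8 ----
[0.011, -0.02, 0.0] 0.0 -> [ 0.436 -0.216  0.077] -90.8 
[0.012, -0.019, 0.0] 0.0 -> [ 0.44  -0.209  0.077] -90.8 
[0.015, -0.018, 0.0] 0.0 -> [ 0.447 -0.202  0.077] -90.8 
[0.017, -0.016, 0.0] 0.0 -> [ 0.453 -0.195  0.077] -90.8 
[0.018, -0.013, 0.0] 0.0 -> [ 0.461 -0.19   0.077] -90.8 ----
[0.02, -0.012, 0.0] 0.0 -> [ 0.469 -0.186  0.077] -90.8 
[0.021, -0.009, 0.0] 0.0 -> [ 0.477 -0.182  0.077] -90.8 
[0.021, -0.007, 0.0] 0.0 -> [ 0.486 -0.18   0.077] -90.8 
[0.023, -0.004, 0.0] 0.0 -> [ 0.495 -0.178  0.077] -90.8 
[0.023, -0.002, 0.0] 0.0 -> [ 0.504 -0.177  0.077] -90.8 ----
```

Call:
arm_command(
  moves=[
    [0.1,[-0.002,-0.023,0],0],
    [0.1,[0,-0.023,0],0],
    [0.1,[0.003,-0.022,0],0],
    [0.1,[0.005,-0.023,0],0],
    [0.1,[0.008,-0.021,0],0],
  ],
)

```text
time_s: 16.7
tcp_pos: [0.4295, -0.2238, 0.0771]
tcp_rot: [1.0, -0.008, -0.0, -0.0]
ft_force: [-3.0, -2.8, 5.8]
width: 0.0138
grip_force: 22.0
```

Call:
arm_command(
  moves=[
    [0.1,[0.011,-0.02,0],0],
    [0.1,[0.012,-0.019,0],0],
    [0.1,[0.015,-0.018,0],0],
    [0.1,[0.017,-0.016,0],0],
    [0.1,[0.018,-0.013,0],0],
  ],
)

```text
time_s: 17.12
tcp_pos: [0.4608, -0.1898, 0.0769]
tcp_rot: [1.0, -0.007, 0.001, 0.0]
ft_force: [-1.3, -2.8, 4.8]
width: 0.0139
grip_force: 22.1
```

Call:
arm_command(
  moves=[
    [0.1,[0.02,-0.012,0],0],
    [0.1,[0.021,-0.009,0],0],
    [0.1,[0.021,-0.007,0],0],
    [0.1,[0.023,-0.004,0],0],
    [0.1,[0.023,-0.002,0],0],
  ],
)

```text
time_s: 17.53
tcp_pos: [0.504, -0.1779, 0.0767]
tcp_rot: [1.0, -0.007, 0.0, 0.001]
ft_force: [-2.7, -5.5, 4.9]
width: 0.0142
grip_force: 22.4
```

Call:
arm_command(
  moves=[
    [0.1,[0.008,0,0],0],
    [0.1,[0.005,0,0],0],
    [0.1,[0.003,0,0],0],
    [0.1,[0,0,0],0],
    [0.1,[0,0,0],0],
  ],
)

```text
time_s: 17.95
tcp_pos: [0.5052, -0.1779, 0.0763]
tcp_rot: [1.0, -0.008, -0.004, -0.001]
ft_force: [-14.7, -2.6, 17.9]
width: 0.0139
grip_force: 23.5
```

Call:
arm_command(
  moves=[
    [0.5,[0,0,0],0],
    [0.5,[0,0,0],0],
    [0.5,[0,0,0],0],
    [0.5,[0,0,0],0],
    [0.5,[0,0,-0.05],0],
  ],
)

```text
time_s: 18.37
tcp_pos: [0.5075, -0.1756, 0.0935]
tcp_rot: [1.0, -0.007, -0.003, -0.001]
ft_force: [-0.5, 0.0, 0.0]
width: 0.0425
grip_force: 0.0
```

Call:
arm_command(
  moves=[
    [0.5,[0,0,-0.08],0],
    [0.5,[0,0,-0.08],0],
    [0.5,[-0.06,0.08,-0.02],0],
    [0.5,[-0.06,0.08,-0.02],0],
    [0.5,[-0.06,0.08,-0.02],0],
  ],
)

```text
time_s: 18.78
tcp_pos: [0.4367, -0.2724, 0.1854]
tcp_rot: [1.0, -0.005, 0.001, 0.0]
ft_force: [0.2, -0.3, -0.8]
width: 0.0429
grip_force: 0.0
```

Call:
arm_command(
  moves=[
    [0.5,[-0.03,0.09,0],0],
    [0.5,[0,0.09,0],0],
    [0.5,[0,0.09,0],0],
    [0.5,[0,0.09,0],0],
    [0.5,[0,0,0],0],
  ],
)

```text
time_s: 19.2
tcp_pos: [0.4202, -0.4242, 0.1851]
tcp_rot: [1.0, -0.011, 0.0, 0.003]
ft_force: [-0.5, -1.3, 1.6]
width: 0.0425
grip_force: 0.0
```

```bash
python3 - <<'E'
from h import *
s,a,M=st();print(np.round(s["tcp_pos"],4),np.round(s["ft_force"],1))
im,_=eyes.grab_frame("top");im2,_=eyes.grab_frame("side")
C=np.zeros((560,790,3),np.uint8);C[:,:340]=cv2.resize(im[165:305,160:245],None,fx=4,fy=4,interpolation=cv2.INTER_CUBIC);C[:360,350:]=cv2.resize(im2[135:225,170:280],None,fx=4,fy=4,interpolation=cv2.INTER_CUBIC)
cv2.imwrite("pics/fin.png",C)
E
```

```text
[ 0.4202 -0.4242  0.1851] [-0.5 -1.3  1.6]
```

View pics/fin.png

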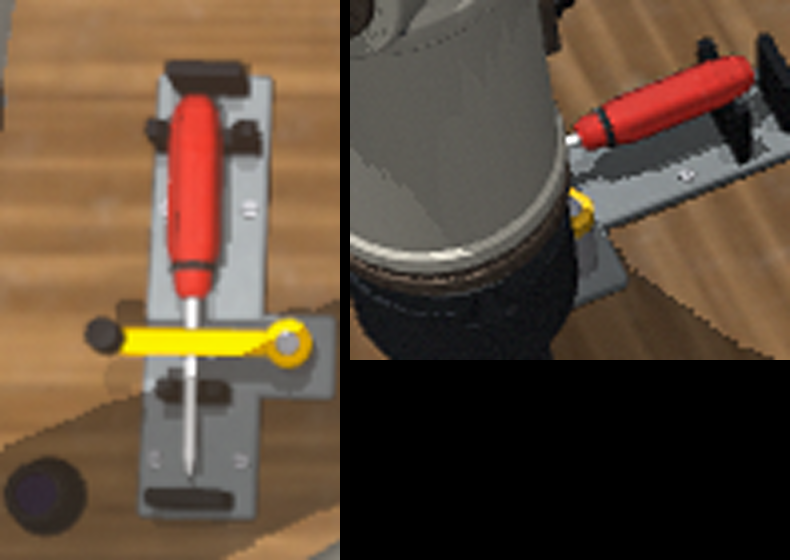

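The final picture shows the keeper at right angles across the shaft (knob at 103,335, pivot at 288,343). The screwdriver lies in both slots between the end stops, and the loupe is where it was.

```bash
python3 -c "
from station import ticket
print(ticket.job_done())"
```

```text
the job is handed in; nothing more can be done
None
```

The screwdriver lies fully seated in its cradle with the keeper closed on its stop over the shaft; the loupe, bottle and red sample were never touched, and the job was handed in at about 19 s of the 69 s allowed (the hand-in returned no verdict).

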